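Dose detergent at the laundry counter

TASK

Lift the teal dosing cup up and off the rail it hangs on, stand it upright on the dispenser's tray with its middle under the spout and let go of it. Only then press the orange dosing lever down past its first two clicks to the third notch (the red mark), not on to the fourth, and finish while still holding it there, because it springs back. Do not push the tumbler, the pan or the jar about.

Things in the scene. Friction and masses are not known exactly. Their poses are not given: they have to be found in the camera images.
- cup: teal rigid dosing cup, 64 mm wide, 70 mm high, 3 mm wall, about 90 g; origin at its underside's centre, z up. On its +x side a hook 20 mm wide goes over the stand's rail: it reaches 45 mm from the cup's axis, its lip ends 42 mm above the underside. It hangs about upright (up to 4 degrees off), underside 90 mm above the counter; raise it 25 mm or more to free the hook, then move it away along its -x
- cup_mid (a point): on the cup's axis, half-way up (35 mm above its underside); axes as the cup's
- cup_handle (a point): where to grip the cup's handle: 80 mm from the cup's axis along the cup's -x, 58 mm above its underside. The handle is a bar 14 mm wide (along y), 12 mm high, running along x from the cup's wall to 116 mm from its axis; axes as the cup's
- rail_top (a point): middle of the top edge of the fixed stand's wooden rail board, 150 mm above the counter; the board is 6 mm thick (x), 80 mm wide (y), 55 mm deep. The cup hangs on its -x side, handle pointing along -x. Two steel posts at the board's ends are 142 mm high; the foot is 100 x 110 mm
- dispenser: fixed white detergent dispenser; origin on the counter, x from spout to back. Tray 120 mm wide, 12 mm high, x -180 to 70 mm. Column x -30 to 70, y -50 to 50, 225 mm high; blue tank on its back half up to 312 mm. The spout head, 40 mm wide, underside 128 and top 158 mm up, juts out to x = -107; a 20 mm nozzle hangs from it. The dosing lever is on the -y side
- spout (a point): mouth (lower end) of the nozzle, 112 mm above the counter: 95 mm from the dispenser's origin along its -x; axes as the dispenser's. The cup on the tray has 30 mm of room under it; the cup's handle should point away from the column (along -x) or sideways
- tray_mark (a point): centre of the ring mark on the tray's top, 12 mm above the counter, straight below the nozzle: the cup's axis belongs here
- lever_axis (a point): point on the dosing lever's turning axis, level with the middle of the orange bar; the axis runs along the dispenser's y, 180 mm above the counter and 15 mm in front of the dispenser's origin; axes as the dispenser's
- lever_bar (a point): centre of the orange round bar (20 mm diameter, 52 mm long, along the dispenser's y) at the lever's end, pressed down from above; 90 mm from the lever's axis. At lever angle q it lies from lever_axis 90*cos(0.698-q) mm along the dispenser's -x and 90*sin(0.698-q) mm up: 238 mm above the counter at rest, 214, 186, 158 and 132 mm at notches 1 to 4. The bar runs 60 to 112 mm off the dispenser's middle plane
- lever (a joint): angle of the dosing lever, 0 at rest (40 degrees above level), growing as the bar is pressed down, stop at 1.31 rad. It clicks at four notches: 0.314, 0.628, 0.942 (the third, red mark) and 1.257 rad. A spring of 3 to 5 N at the bar always drives it back to 0 when let go; each click adds or takes up to 2 N
- tumbler: bystander: grey travel tumbler with a teal band, 76 mm wide, 130 mm high, origin at its underside's centre
- pan: bystander: dark open cooking pan, 110 mm wide, 60 mm high, origin at its underside's centre
- jar: bystander: jar with a red lid, 68 mm wide, 100 mm high, origin at its underside's centre

How it is judged:
By the outcome, as a careful person would: the job done as asked, in the order asked, and still so for the second after the job is handed in, while the arm keeps its last pose, push and grip.
It also fails if it takes over 54 s, if anything falls off the work surface, if the arm or the gripper's body presses on something with over 40 N, if the wrist force passes 120 N, or if a joint passes its speed limit or range.

ROBOT

A 6-joint arm with a two-finger parallel gripper is mounted at the origin on the work surface. World frame = base frame: x ahead of the robot, y to its left, z up, the work surface at z = 0. Lengths are in m, angles in rad, forces in N, time in s.
With the tool pointing down it reaches from about 0.35 to 0.775 m from the base axis. Payload 5.5 kg.
Tool frame: the origin (TCP) lies midway between the tips of the shut fingers; the grasp point (between the pads) lies 19 mm behind it; z points along the fingers, y is the line along which they close (so a half turn about z gives the same grasp; the last joint's range is limited). The gripper opens to 85 mm and grips with 20 to 120 N. Pads are 22 mm wide; open, the fingers measure 114 mm over their backs; the gripper's body (76 mm by 85 mm) begins 54 mm behind the grasp point. The pads swing forward as they close: fully open they stand 13 mm farther back than shut.
Start: joints at [1.18, 0.313, 0.046, 1.304, 0, 1.431], TCP at [0.143, 0.557, 0.231] pointing down, gripper open.
Joint ranges: [-2.76, 2.76], [-0.86, 1.69], [-1.03, 1.26], [-2.2, 2.34], [-1.47, 1.5], [-3.14, 3.14]. Speed limits (rad/s): [2.57, 2.57, 3.14, 3.14, 3.14, 3.14].

INTERFACE

Orientations are given as a 3x3 rotation matrix whose columns are the frame's x, y, z axes.
In Python, from cell import arm gives the robot as it stands. The module is installed in compiled form; this text tells all that it offers.
- The arm moves only by the shell command python3 -m creep 'ROWS' [FORCE]. ROWS is JSON, a list of rows, each a list of 7 numbers: the opening, from 0 (shut) to 1 (fully open), then the shift along the world's x, y, z in cm, then the turn, a rotation vector about the world's x, y, z in rad. A call has 1 to 20 rows; each row shifts and turns the commanded pose from where the row before left it; what a row does not reach is not made up. A row lasts 1/8 s, in which the tool goes at most 62.5 mm and 10.7 degrees, less where a joint would pass 70% of its speed; a pose out of reach is approached as far as the arm can. A call is refused whole if a number of a shift passes 6.25 or a number of a turn 0.188, either way. A call with a gripper value outside its range is refused whole. The fingers move at their own pace and stop on an object; FORCE is the grip in N (left out, the last holds). Time passes only in rows, so rows that do not move let the fingers close. It gives the time, the measured TCP pose, the force, the opening and the grip force at its end, in the units of the state.
- arm.get_obs(): the state, without advancing time (a new reading comes with each control period).
- arm.get_image(name): name is "scene" or "top" or "wrist"; returns the picture (384x512x3 uint8, blue, green, red); there is no depth.
- arm.camera_info(name): a dict with "vertical_fov" (degrees; the focal length in pixels is half the picture's height over the tangent of half this angle, whatever the lens; pixels are square), "cx", "cy" (the principal point, pixels), "dist" ([k1, k2, p1, p2, k3] as OpenCV has them; the pictures are not rectified), "extrinsics" (4x4, takes a point from camera to world coordinates); the wrist camera has in their place "hand_eye" (4x4, takes a point from camera to tool coordinates, whose origin is the TCP and whose axes are the flange's). Camera axes: x right, y down, z forward; pixel columns grow to the right and rows downward; lengths in m; the calibration is good to about 2 mm. A picture is of the moment at which its call begins: read the wrist's pose just before it. camera_info takes no time and is no camera call.
- arm.close_job(): hands the job in; it is judged then, once.
The state is a dict: "time": time; "joint_positions": joint angles; "dq": joint speeds; "joint_efforts": joint torques, N m; "position": TCP position; "tcp_rot": TCP orientation; "force": force on the tool from outside, world axes, zero at the start; "ft_torque": the same for the moment, N m; "grip_width": opening from 0.0 (shut) to 1.0 (fully open); "gripper_force": force on a finger pad.
Only numpy, scipy, OpenCV 4.12 (cv2) and the standard library are available. Lean on these libraries where they do the work, as an engineer would, in place of code of your own. Each camera call takes 0.05 s, during which the arm holds its last target. There are 200 camera calls.

## Working session

There is one attempt and no reset: what is moved stays moved. The work goes in short steps, Python scripts to look and compute and a shell command to move; the robot and the scene stay as the last step left them, time stands still between calls to the robot, and variables do not carry over. Pictures are saved under pics/ and viewed, at most 14 in all, crops included, and the job is handed in when it is done.

```bash
mkdir -p pics; python3 - <<'E'
from cell import arm
import cv2,numpy as np
np.set_printoptions(precision=4,suppress=True)
for n in("scene","top"):
    cv2.imwrite(f"pics/{n}0.png",arm.get_image(n))
for n in("scene","top","wrist"):print(n,arm.camera_info(n))
o=arm.get_obs();print(o["time"],o["position"],o["tcp_rot"],o["force"])
E
```

```text
scene {'vertical_fov': 46.284952040517005, 'cx': 261.21407514066976, 'cy': 192.6711142643673, 'dist': array([-0.1766,  0.    ,  0.    ,  0.    ,  0.    ]), 'extrinsics': array([[ 0.1054,  0.6421, -0.7593,  1.714 ],
       [ 0.9944, -0.0758,  0.0739, -0.1296],
       [-0.0101, -0.7628, -0.6465,  1.1768],
       [ 0.    ,  0.    ,  0.    ,  1.    ]])}
top {'vertical_fov': 55.418098784937925, 'cx': 255.4335079773169, 'cy': 190.81977898207097, 'dist': array([-0.0181,  0.    ,  0.    ,  0.    ,  0.    ]), 'extrinsics': array([[-0.0043, -0.9948,  0.1016,  0.4426],
       [-0.9996,  0.0016, -0.0268,  0.0082],
       [ 0.0265, -0.1017, -0.9945,  1.3146],
       [ 0.    ,  0.    ,  0.    ,  1.    ]])}
wrist {'vertical_fov': 59.784714534068, 'cx': 256.18870290450815, 'cy': 194.15159868713624, 'dist': array([-0.0473,  0.    ,  0.    ,  0.    ,  0.    ]), 'hand_eye': array([[-0.0001, -0.951 , -0.3093,  0.0795],
       [ 1.    ,  0.    , -0.0005,  0.0001],
       [ 0.0005, -0.3093,  0.951 , -0.1416],
       [ 0.    ,  0.    ,  0.    ,  1.    ]])}
0.1 [0.1425 0.5566 0.2305] [[-0.9687  0.2482 -0.0007]
 [ 0.2482  0.9687 -0.0015]
 [ 0.0003 -0.0017 -1.    ]] [-0.122  -0.3992 -0.303 ]
```

View pics/scene0.png

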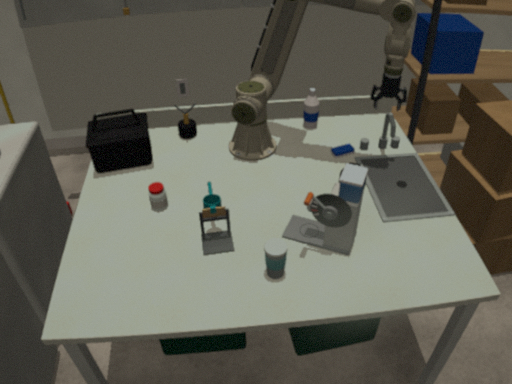

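View pics/top0.png

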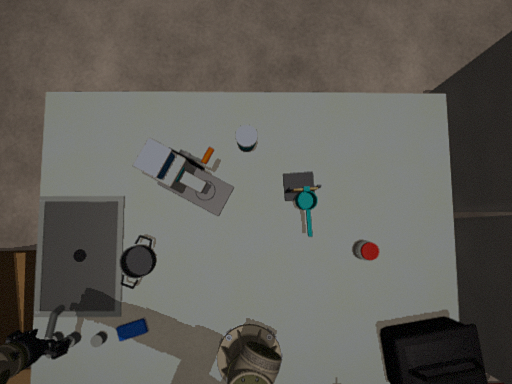

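```bash
python3 - <<'E'
import cv2
t=cv2.imread("pics/top0.png");s=cv2.imread("pics/scene0.png")
cv2.imwrite("pics/topc.png",cv2.resize(t[120:250,125:335],(798,494),interpolation=cv2.INTER_CUBIC))
cv2.imwrite("pics/scenec.png",cv2.resize(s[150:280,185:385],(800,520),interpolation=cv2.INTER_CUBIC))
E
```

```text
(no output)
```

View pics/topc.png

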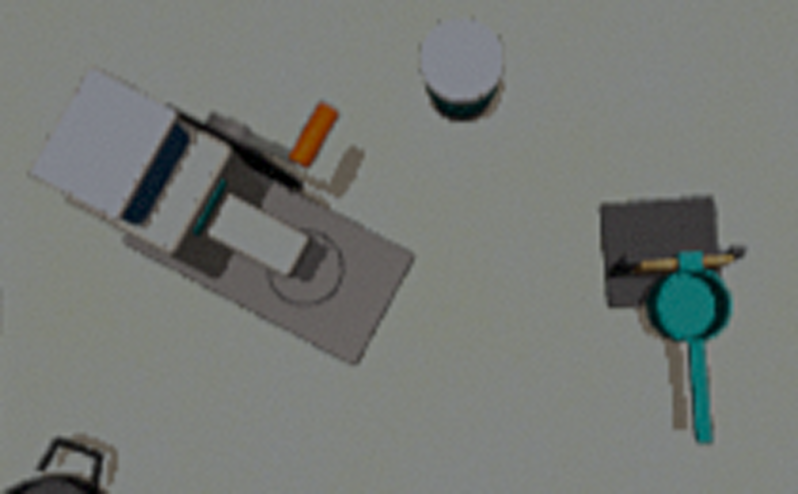

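View pics/scenec.png

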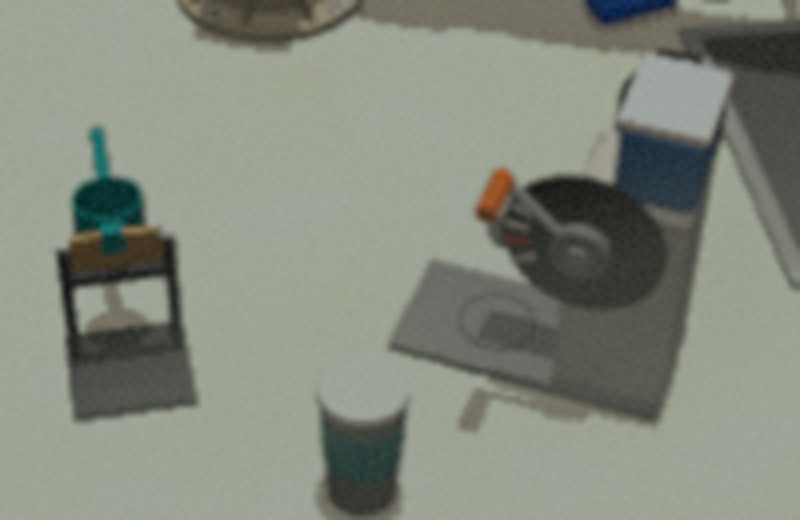

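```bash
cat > h.py <<'E'
import numpy as np,cv2
from cell import arm
from scipy.optimize import least_squares
np.set_printoptions(precision=4,suppress=True)
def K(c):
    f=192/np.tan(np.radians(c["vertical_fov"])/2);return np.array([[f,0,c["cx"]],[0,f,c["cy"]],[0,0,1]])
def proj(n,P,T=None):
    c=arm.camera_info(n)
    if T is None:T=c["extrinsics"]
    W=np.linalg.inv(T);p=np.atleast_2d(P)@W[:3,:3].T+W[:3,3]
    return cv2.projectPoints(p,np.zeros(3),np.zeros(3),K(c),c["dist"])[0][:,0]
def ray(n,uv,z,T=None):
    c=arm.camera_info(n)
    if T is None:T=c["extrinsics"]
    d=cv2.undistortPoints(np.array([[uv]],float),K(c),c["dist"])[0,0]
    d=T[:3,:3]@np.r_[d,1];o=T[:3,3];return o+d*(z-o[2])/d[2]
def wristT():
    o=arm.get_obs();T=np.eye(4);T[:3,:3]=o["tcp_rot"];T[:3,3]=o["position"]
    return T@arm.camera_info("wrist")["hand_eye"]
def pl(p,L):
    c,s=np.cos(p[2]),np.sin(p[2]);L=np.array(L,float)
    return np.c_[p[0]+c*L[:,0]-s*L[:,1],p[1]+s*L[:,0]+c*L[:,1],L[:,2]]
def fit(obs,p0): # obs: (cam,u,v,local xyz[,T])
    def r(p):return np.concatenate([proj(o[0],pl(p,[o[3]]),o[4] if len(o)>4 else None)[0]-[o[1],o[2]] for o in obs])
    s=least_squares(r,p0,loss="soft_l1");return s.x,s.fun.reshape(-1,2)
E
python3 - <<'E'
from h import *
t=lambda u,v,*L:("top",125+u/3.8,120+v/3.8,L)
s=lambda u,v,*L:("scene",185+u/4,150+v/4,L)
D=[t(414,256,-.18,-.06,.012),t(356,365,-.18,.06,.012),t(97,68,.07,-.05,.312),t(30,174,.07,.05,.312),t(307,267,-.095,0,.012),
 s(433,261,-.18,.06,.012),s(390,347,-.18,-.06,.012),s(656,424,.07,-.06,.005),s(498,320,-.095,0,.012)]
p,f=fit(D,[.6,.2,1.]);print("disp",p);print(f)
la=.015
print("spout",pl(p,[[-.095,0,.112]]))
bar=[-la-.09*np.cos(.698),-.086,.238]
print("bar",pl(p,[bar]),[(proj("top",pl(p,[bar]))-[125,120])*3.8,(proj("scene",pl(p,[bar]))-[185,150])*4])
C=[t(704,441,-.116,0,.154),t(690,303,0,0,.16),t(690,262,.042,0,.155),s(97,130,-.116,0,.154),s(109,200,0,0,.16),s(112,230,.045,0,.155)]
p,f=fit(C,[.45,-.1,0]);print("cup",p);print(f)
print("rail",ray("top",(125+682/3.8,120+262/3.8),.148))
print("tumbler",ray("top",(125+462/3.8,120+60/3.8),.13),"jar",ray("top",(370,250),.1))
E
```

```text
disp [0.6243 0.2365 1.0747]
[[ 0.1018 -0.871 ]
 [-0.7917  0.0096]
 [-0.5283 -2.8203]
 [-1.0582  0.4813]
 [-0.6969 -0.3044]
 [-1.1086 -0.9895]
 [-1.4218 -1.4116]
 [-0.839  -0.4386]
 [-0.8862  0.5333]]
spout [[0.5791 0.153  0.112 ]]
bar [[0.66   0.1218 0.238 ]] [array([[313.4637, 133.3103]]), array([[491.4306, 196.1167]])]
cup [ 0.5317 -0.187   0.0696]
[[-0.3522  0.2881]
 [ 0.4453  0.0245]
 [-0.9647 -2.0959]
 [-0.2988 -3.0201]
 [-0.5658 -1.3242]
 [ 0.017   0.8493]]
rail [ 0.5676 -0.1814  0.148 ]
tumbler [0.7467 0.0048 0.13  ] jar [ 0.3685 -0.4043  0.1   ]
```

```bash
python3 -m creep '[[1,2.72,-4.46,0.3,0,0,0.02],[1,2.72,-4.46,0.3,0,0,0.02],[1,2.72,-4.46,0.3,0,0,0.02],[1,2.72,-4.46,0.3,0,0,0.02],[1,2.72,-4.46,0.3,0,0,0.02],[1,2.72,-4.46,0.3,0,0,0.02],[1,2.72,-4.46,0.3,0,0,0.02],[1,2.72,-4.46,0.3,0,0,0.02],[1,1.1,-5.6,0,0,0,0.022],[1,1.1,-5.6,0,0,0,0.022],[1,1.1,-5.6,0,0,0,0.022],[1,1.1,-5.6,0,0,0,0.022],[1,1.1,-5.6,0,0,0,0.022],[1,1.1,-5.6,0,0,0,0.022],[1,1.1,-5.6,0,0,0,0.022],[1,0,0,0,0,0,0],[1,0,0,0,0,0,0],[1,0,0,0,0,0,0]]' 60 && python3 - <<'E'
from h import *
T=wristT();np.save("T1",T);cv2.imwrite("pics/w1.png",arm.get_image("wrist"))
L=[[-.116,0,.154],[0,0,.16],[-.08,0,.154]]
print(arm.get_obs()["position"],proj("wrist",pl([.5317,-.187,.0696],L),T))
E
```

```text
time: 2.35
position: [0.437, -0.1904, 0.2553]
tcp_rot: [[-0.998, -0.065, -0.0], [-0.065, 0.998, 0.001], [0.0, 0.001, -1.0]]
force: [0.5, 0.1, 0.0]
grip_width: 0.997
gripper_force: 0.0
[ 0.4371 -0.1904  0.2555] [[251.6655 167.6634]
 [252.8677 304.189 ]
 [252.09   212.7529]]
```

View pics/w1.png

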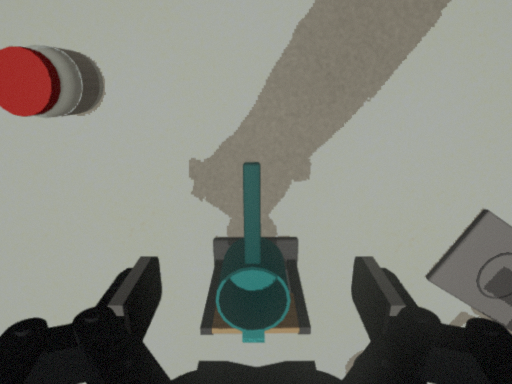

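```bash
python3 -m creep '[[0.7,0.6,-0.1,-3,0,0,0],[0.6,0.5,-0.1,-3,0,0,0],[0.6,0,0,-3,0,0,0],[0.6,0,0,-2.2,0,0,0],[0.6,0,0,-1.4,0,0,0],[0.6,0,0,0,0,0,0],[0.6,0,0,0,0,0,0],[0,0,0,0,0,0,0],[0,0,0,0,0,0,0],[0,0,0,0,0,0,0],[0,0,0,0,0,0,0],[0,0,0,0,0,0,0],[0,0,0,0,0,0,0]]' 60; python3 -m creep '[[0,0,0,0,0,0,0],[0,0,0,0.5,0,0,0],[0,0,0,0.5,0,0,0],[0,0,0,0.5,0,0,0]]'
```

```text
time: 4.03
position: [0.4486, -0.1937, 0.1296]
tcp_rot: [[-0.998, -0.063, 0.001], [-0.063, 0.998, 0.0], [-0.001, -0.0, -1.0]]
force: [-0.5, 1.5, 4.1]
grip_width: 0.144
gripper_force: 61.0
time: 4.53
position: [0.4479, -0.1939, 0.1443]
tcp_rot: [[-0.998, -0.063, -0.001], [-0.063, 0.998, -0.0], [0.001, 0.0, -1.0]]
force: [-0.0, -0.7, -1.3]
grip_width: 0.146
gripper_force: 60.3
```

```bash
python3 -m creep '[[0,0,0,1,0,0,0],[0,0,0,1.5,0,0,0],[0,0,0,1.5,0,0,0],[0,-1,0,0.5,0,0,0],[0,-2,0,0,0,0,0],[0,-2,0,0,0,0,0],[0,-2,0,0,0,0,0],[0,0,0,0,0,0,0],[0,0,0,0,0,0,0]]' && python3 - <<'E'
from h import *
T=wristT();np.save("T2",T);w=arm.get_image("wrist");cv2.imwrite("pics/w2.png",w);s=arm.get_image("scene");t=arm.get_image("top")
o=arm.get_obs();p=o["position"]
h=[p[0],p[1],p[2]+.019]
a,b=[proj(n,[h])[0].astype(int) for n in("scene","top")]
print(a,b,h)
crop=lambda i,c:cv2.resize(i[c[1]-30:c[1]+70,c[0]-40:c[0]+40],(384,480),interpolation=cv2.INTER_CUBIC)
c1=crop(s,a);tt=b-[0,40];c2=crop(t,tt)
cv2.imwrite("pics/m2.png",cv2.resize(np.hstack([c1,c2]),(768,480)))
E
```

```text
time: 5.65
position: [0.3786, -0.1941, 0.1896]
tcp_rot: [[-0.998, -0.063, 0.001], [-0.063, 0.998, -0.0], [-0.001, -0.001, -1.0]]
force: [-0.7, -0.2, -1.3]
grip_width: 0.145
gripper_force: 60.4
[207 161] [312 249] [np.float64(0.3788627475298021), np.float64(-0.1939298998318892), np.float64(0.20837014623607644)]
```

View pics/w2.png

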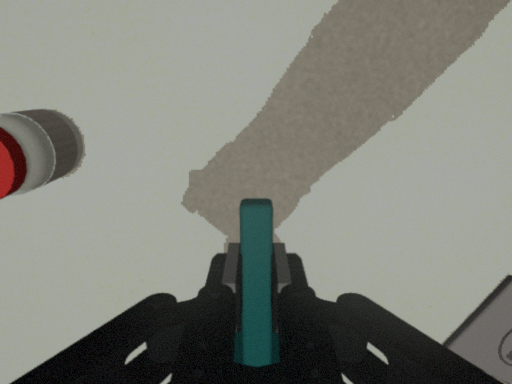

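View pics/m2.png

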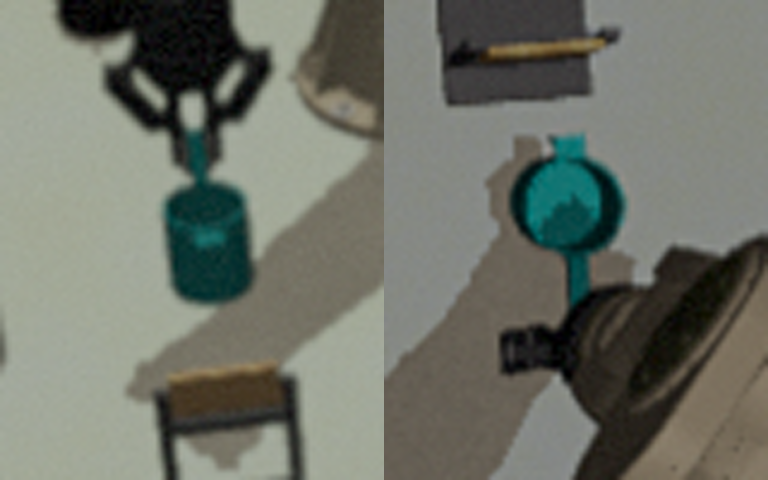

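```bash
python3 - <<'E'
from h import *
T=np.load("T2.npy");R=ray("top",(310.3,221.3),.2203)
print("rim top",R,"rim scene",ray("scene",(167+206/4.8,131+208/4.8),.2203))
print("end",ray("wrist",(257,208),.2143,T),ray("wrist",(257,199),.2023,T),"mid",ray("wrist",(258.5,330),.2143,T))
T1=np.load("T1.npy");print("w1 rim",ray("wrist",(253,299),.16,T1),"end",ray("wrist",(251.5,167),.154,T1),ray("wrist",(251.5,162.5),.142,T1))
a=(proj("scene",[[R[0],R[1],.2203],[R[0],R[1],.1503]])-[167,131])*4.8;print(a)
E
```

```text
rim top [ 0.4623 -0.1854  0.2203] rim scene [ 0.4717 -0.187   0.2203]
end [ 0.3427 -0.196   0.2143] [ 0.3432 -0.1959  0.2023] mid [ 0.3982 -0.1918  0.2143]
w1 rim [ 0.5265 -0.1872  0.16  ] end [ 0.4155 -0.1952  0.154 ] [ 0.4147 -0.1954  0.142 ]
[[207.8718 199.9206]
 [215.5759 273.9404]]
```

```bash
python3 -m creep '[[0,0,3,2.5,0,0,0],[0,0,4.5,2.5,0,0,0],[0,1,5,2,0,0,0],[0,1,5,2,0,0,0],[0,1,4.5,1,0,0,0],[0,0,0,0,0,0,0],[0,0,0,0,0,0,0],[0,0,0,0,0,0,0]]' && python3 - <<'E'
from h import *
T=wristT();np.save("T3",T);w=arm.get_image("wrist")
p=[.6243,.2365,1.0747]
print(proj("wrist",pl(p,[[-.095,0,.012],[-.18,-.06,.012],[-.18,.06,.012],[-.107,-.02,.158],[-.107,.02,.158]]),T))
cv2.imwrite("pics/w3.png",cv2.resize(w,(768,576),interpolation=cv2.INTER_CUBIC))
E
```

```text
time: 6.8
position: [0.4081, 0.0255, 0.2888]
tcp_rot: [[-0.998, -0.062, -0.001], [-0.062, 0.998, 0.0], [0.001, 0.0, -1.0]]
force: [0.1, 0.1, 0.0]
grip_width: 0.148
gripper_force: 60.4
[[337.4199 275.0306]
 [265.1627 278.8346]
 [313.0803 212.8055]
 [348.4921 358.9518]
 [372.5665 332.3187]]
```

View pics/w3.png

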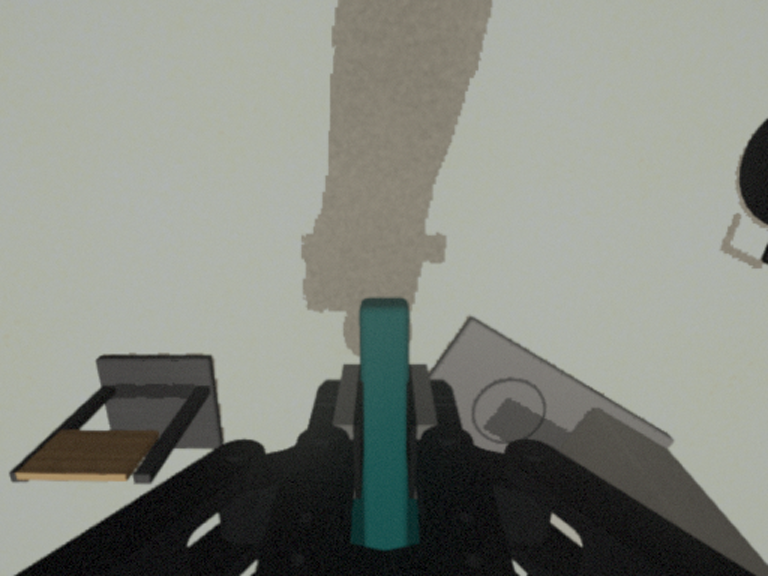

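```bash
python3 - <<'E'
from h import *
T=np.load("T3.npy")
t=lambda u,v,*L:("top",125+u/3.8,120+v/3.8,L)
w=lambda u,v,*L:("wrist",u/1.5,v/1.5,L,T)
D=[t(414,256,-.18,-.06,.012),t(356,365,-.18,.06,.012),t(307,267,-.095,0,.012),w(509,411,-.095,0,.012),w(470,317.5,-.18,.06,.012),w(669,437,.07,.06,.012)]
p,f=fit(D,[.62,.236,1.07]);print(p);print(f)
q=pl(p,[[-.095,0,.112]])[0];print("spout",q)
d=np.array([.081,.007]);a=p[2]-.072;Rm=np.array([[np.cos(a),-np.sin(a)],[np.sin(a),np.cos(a)]])
print("turn",a,"TCP goal",q[:2]-Rm@d,"dir",np.cos(p[2]),np.sin(p[2]),"pre",q[:2]-Rm@d-.12*np.array([np.cos(p[2]),np.sin(p[2])]))
for k in(0,.314,.628,.942,1.257):print(k,pl(p,[[-.015-.09*np.cos(.698-k),-.086,.18+.09*np.sin(.698-k)]]))
E
```

```text
[0.6208 0.2375 1.0878]
[[-0.0669 -0.5839]
 [-0.571   0.5104]
 [-0.8244  0.3622]
 [-1.3611 -0.4   ]
 [-0.6609 -0.1235]
 [ 4.5404  1.1657]]
spout [0.5767 0.1534 0.112 ]
turn 1.0158149787957231 TCP goal [0.54   0.0809] dir 0.4644215599165206 0.8856142584018765 pre [ 0.4842 -0.0254]
0 [[0.658  0.1233 0.2378]]
0.314 [[0.6513 0.1104 0.2137]]
0.628 [[0.6483 0.1048 0.1863]]
0.942 [[0.6495 0.107  0.1583]]
1.257 [[0.6546 0.1168 0.1323]]
```

```bash
python3 -m creep '[[0,0.9,-1,0,0,0,0.144],[0,1,-1,0,0,0,0.144],[0,1,-1,0,0,0,0.144],[0,1,-1,0,0,0,0.144],[0,1,-1,0,0,0,0.144],[0,1,-1,0,0,0,0.145],[0,1,-1,0,0,0,0.145],[0,0,0,-4,0,0,0],[0,0,0,-5,0,0,0],[0,0,0,-5,0,0,0],[0,0,0,-5,0,0,0],[0,0,0,-3.7,0,0,0],[0,0,0,0,0,0,0],[0,0,0,0,0,0,0],[0,0,0,0,0,0,0]]'
```

```text
time: 8.72
position: [0.479, -0.0445, 0.0642]
tcp_rot: [[-0.478, -0.878, 0.003], [-0.878, 0.478, -0.001], [-0.001, -0.003, -1.0]]
force: [0.0, -0.0, -0.6]
grip_width: 0.146
gripper_force: 60.3
```

```bash
python3 -m creep '[[0,0.62,1.25,-0.1,0,0,0],[0,1.24,2.5,-0.1,0,0,0],[0,1.24,2.5,0,0,0,0],[0,1.24,2.5,0,0,0,0],[0,1.24,2.5,0,0,0,0],[0,0.62,1.25,0,0,0,0],[0,0,0,0,0,0,0],[0,0,0,0,0,0,0],[0,0,0,0,0,0,0]]' && python3 - <<'E'
from h import *
s=arm.get_image("scene");t=arm.get_image("top");T=wristT()
a=proj("scene",[[.577,.153,.05]])[0].astype(int);b=proj("top",[[.577,.153,.05]])[0].astype(int);print(a,b)
c=lambda i,p:cv2.resize(i[p[1]-35:p[1]+35,p[0]-35:p[0]+35],(390,390),interpolation=cv2.INTER_CUBIC)
cv2.imwrite("pics/m4.png",np.hstack([c(s,a),c(t,b)]))
E
```

```text
time: 9.85
position: [0.539, 0.0805, 0.0603]
tcp_rot: [[-0.478, -0.878, -0.0], [-0.878, 0.478, -0.0], [0.0, 0.0, -1.0]]
force: [0.1, 0.8, -1.0]
grip_width: 0.147
gripper_force: 60.4
[309 222] [203 189]
```

View pics/m4.png

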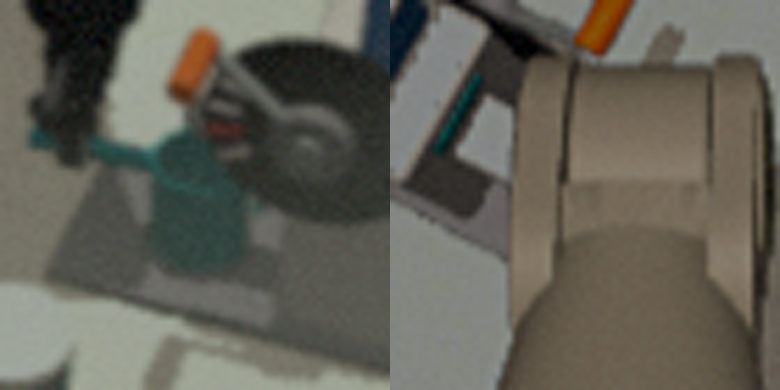

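```bash
python3 -m creep '[[0,0.15,0.05,-0.3,0,0,0],[0,0,0,-0.3,0,0,0],[0,0,0,-0.2,0,0,0],[0,0,0,0,0,0,0],[0,0,0,0,0,0,0]]'
```

```text
time: 10.58
position: [0.5409, 0.0802, 0.0545]
tcp_rot: [[-0.478, -0.878, 0.001], [-0.878, 0.478, -0.003], [0.002, -0.002, -1.0]]
force: [-6.8, -6.0, 16.8]
grip_width: 0.143
gripper_force: 62.8
```

```bash
python3 -m creep '[[0,0,0,0.2,0,0,0],[0,0,0,0,0,0,0],[0.25,0,0,0,0,0,0],[0.3,0,0,0,0,0,0],[0.45,0,0,0,0,0,0],[0.45,0,0,0,0,0,0],[0.45,0,0,0,0,0,0]]'
```

```text
time: 11.45
position: [0.5408, 0.0818, 0.0542]
tcp_rot: [[-0.477, -0.879, -0.0], [-0.879, 0.477, 0.0], [0.0, 0.0, -1.0]]
force: [-0.7, -0.1, -0.3]
grip_width: 0.45
gripper_force: 0.0
```

```bash
python3 -m creep '[[0.45,0,0,1,0,0,0],[0.45,0,0,2,0,0,0],[0.45,0,0,3,0,0,0],[0.45,-1,-2,4,0,0,0],[0.45,-2,-4,3,0,0,0],[0.45,-2,-3.5,3,0,0,0],[0.45,0,0,4,0,0,0],[0.45,0,0,0,0,0,0],[0.45,0,0,0,0,0,0],[0.45,0,0,0,0,0,0]]' && python3 - <<'E'
from h import *
T=wristT();np.save("T5",T);w=arm.get_image("wrist");s=arm.get_image("scene")
p=[.622,.237,1.08]
q=pl(p,[[-.095,0,.082]])[0];c=[q[0],q[1],1.075]
print(proj("wrist",pl(c,[[-.116,0,.07],[-.032,0,.082],[0,.032,.082],[0,-.032,.082]]),T),proj("wrist",pl(p,[[-.18,-.06,.012],[-.18,.06,.012]]),T))
a=proj("scene",[[.577,.153,.05]])[0].astype(int);
b=cv2.resize(s[a[1]-40:a[1]+40,a[0]-20-16:a[0]+40-16],(288,384),interpolation=cv2.INTER_CUBIC)
cv2.imwrite("pics/m5.png",np.hstack([w,b]))
E
```

```text
time: 12.7
position: [0.4902, -0.0129, 0.2533]
tcp_rot: [[-0.477, -0.879, -0.002], [-0.879, 0.477, 0.0], [0.001, 0.002, -1.0]]
force: [-0.2, -0.5, 0.6]
grip_width: 0.45
gripper_force: 0.0
[[258.1783 234.6076]
 [258.2221 307.8609]
 [286.088  331.034 ]
 [230.309  331.195 ]] [[209.8772 237.8618]
 [305.0562 237.2121]]
```

View pics/m5.png

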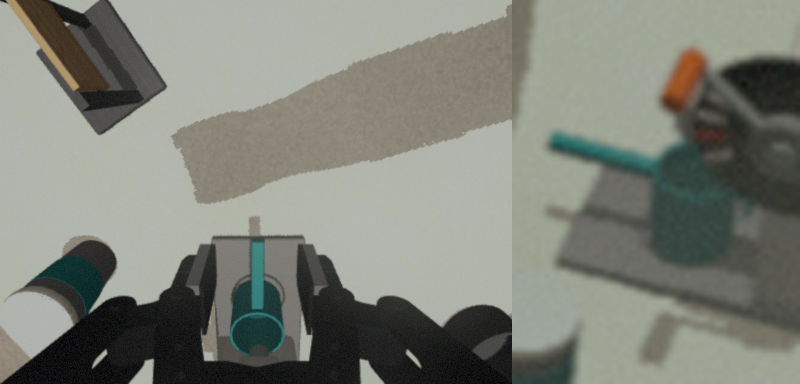

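```bash
python3 - <<'E'
from h import *
p=np.array([.622,.237,1.08])
R=np.array([[np.cos(p[2]),np.sin(p[2])],[-np.sin(p[2]),np.cos(p[2])]])
def plane(n,u,v,y):
    a,b=ray(n,(u,v),0),ray(n,(u,v),.3)
    f=lambda q:np.r_[R@(q[:2]-p[:2]),q[2]]
    a,b=f(a),f(b);k=(y-a[1])/(b[1]-a[1]);return a+k*(b-a)
S=lambda u,v,y:plane("scene",185+u/4,150+v/4,y)
for n,u,v in(("left",512,228),("top",580,175),("right",667,250),("bot",600,310),("hub",580,250)):print(n,S(u,v,-.055))
print("bar end",S(490,197,-.086))
for y in(-.086,-.098):
  for z,q in((.30,0),(.25,0),(.224,.314),(.196,.628),(.168,.942)):
    print(y,z,pl(p,[[-.015-.09*np.cos(.698-q),y,z]]))
E
```

```text
left [-0.0727 -0.055   0.1798]
top [-0.0212 -0.055   0.2534]
right [ 0.0566 -0.055   0.1984]
bot [ 0.0093 -0.055   0.1138]
hub [-0.0139 -0.055   0.1748]
bar end [-0.0853 -0.086   0.2351]
-0.086 0.3 [[0.6583 0.1224 0.3   ]]
-0.086 0.25 [[0.6583 0.1224 0.25  ]]
-0.086 0.224 [[0.6514 0.1096 0.224 ]]
-0.086 0.196 [[0.6485 0.1041 0.196 ]]
-0.086 0.168 [[0.6496 0.1062 0.168 ]]
-0.098 0.3 [[0.6689 0.1168 0.3   ]]
-0.098 0.25 [[0.6689 0.1168 0.25  ]]
-0.098 0.224 [[0.662 0.104 0.224]]
-0.098 0.196 [[0.659  0.0984 0.196 ]]
-0.098 0.168 [[0.6602 0.1006 0.168 ]]
```

```bash
python3 -m creep '[[0,1,0.6,2,0,0,0],[0,2.8,2,2,0,0,0],[0,3.5,2.5,1,0,0,0],[0,3.5,2.5,0,0,0,0],[0,3.5,2.5,0,0,0,0],[0,2.8,2.2,0,0,0,0],[0,0.6,0.3,0,0,0,0],[0,0,0,0,0,0,0],[0,0,0,0,0,0,0],[0,0,0,0,0,0,0]]' && python3 - <<'E'
from h import *
s=arm.get_image("scene");T=wristT();w=arm.get_image("wrist")
a=proj("scene",[[.64,.12,.22]])[0].astype(int);print(a)
b=cv2.resize(s[a[1]-40:a[1]+40,a[0]-30:a[0]+30],(288,384),interpolation=cv2.INTER_CUBIC)
cv2.imwrite("pics/m6.png",np.hstack([w,b]))
E
```

```text
time: 14.05
position: [0.6672, 0.1121, 0.3051]
tcp_rot: [[-0.478, -0.878, 0.0], [-0.878, 0.478, -0.0], [-0.0, -0.0, -1.0]]
force: [0.1, -0.0, 0.1]
grip_width: -0.002
gripper_force: 0.0
[305 199]
```

View pics/m6.png

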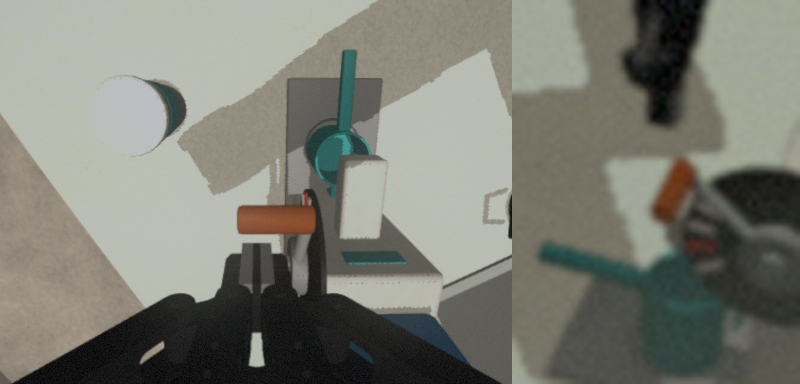

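```bash
python3 -m creep '[[0,0,0,-2.5,0,0,0],[0,0,0.1,-2.7,0,0,0],[0,0,0,0,0,0,0],[0,-0.35,-0.65,-1.4,0,0,0],[0,-0.35,-0.65,-1.4,0,0,0],[0,0,0,0,0,0,0],[0,0,0,0,0,0,0]]'; python3 -m creep '[[0,-0.2,-0.35,-1.4,0,0,0],[0,-0.1,-0.2,-1.4,0,0,0],[0,0.05,0.1,-1,0,0,0],[0,0.05,0.1,-0.8,0,0,0],[0,0,0,0,0,0,0],[0,0,0,0,0,0,0],[0,0,0,0,0,0,0]]'
```

```text
time: 15.02
position: [0.6599, 0.0983, 0.2273]
tcp_rot: [[-0.479, -0.878, 0.0], [-0.878, 0.479, -0.004], [0.003, -0.002, -1.0]]
force: [-6.6, -6.0, 7.3]
grip_width: 0.004
gripper_force: 4.2
time: 15.9
position: [0.6594, 0.0973, 0.1791]
tcp_rot: [[-0.477, -0.879, 0.001], [-0.879, 0.477, -0.0], [-0.001, -0.001, -1.0]]
force: [0.5, -2.9, 4.2]
grip_width: -0.002
gripper_force: 1.7
```

```bash
python3 -m creep '[[0,0,0,-0.6,0,0,0],[0,0,0,-0.4,0,0,0],[0,0,0,0,0,0,0],[0,0,0,0,0,0,0],[0,0,0,0,0,0,0]]' && python3 - <<'E'
from h import *
s=arm.get_image("scene");T=wristT();w=arm.get_image("wrist")
p=np.array([.622,.237,1.08])
for q in(.842,.942,1.042):
  L=[[-.015-.09*np.cos(.698-q),y,.18+.09*np.sin(.698-q)] for y in(-.112,-.086)]
  L.append([L[0][0]-.01,-.09,L[0][2]]);print(q,proj("wrist",pl(p,L),T).round(1).tolist(),proj("scene",pl(p,L[:2])).round(1).tolist())
a=proj("scene",[[.64,.12,.18]])[0].astype(int);print(a)
b=cv2.resize(s[a[1]-40:a[1]+40,a[0]-30:a[0]+30],(288,384),interpolation=cv2.INTER_CUBIC)
cv2.imwrite("pics/m7.png",np.hstack([w,b]))
E
```

```text
time: 16.52
position: [0.6594, 0.0977, 0.1688]
tcp_rot: [[-0.477, -0.879, 0.001], [-0.879, 0.477, 0.001], [-0.001, -0.001, -1.0]]
force: [3.6, 1.7, 5.3]
grip_width: -0.001
gripper_force: 2.4
0.842 [[228.2, 261.4], [281.9, 261.1], [273.9, 242.5]] [[298.4, 218.5], [300.9, 213.4]]
0.942 [[229.6, 255.8], [280.6, 255.5], [273.0, 237.7]] [[298.8, 220.6], [301.3, 215.5]]
1.042 [[231.0, 252.3], [279.4, 252.1], [272.1, 235.1]] [[299.4, 222.7], [301.9, 217.6]]
[305 208]
```

View pics/m7.png

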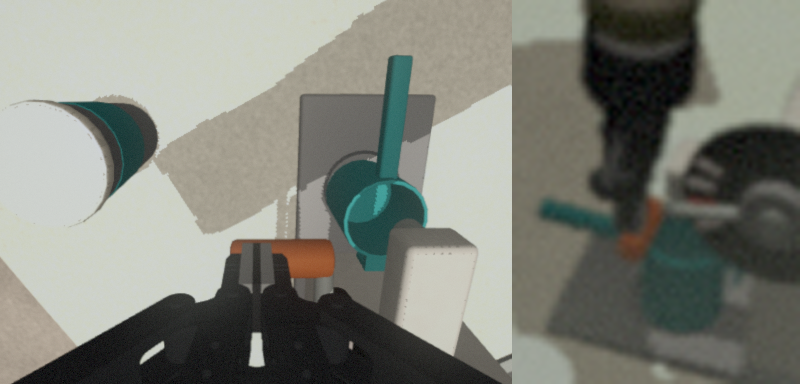

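```bash
python3 -m creep '[[0,0,0,-0.1,0,0,0],[0,0,0,0,0,0,0],[0,0,0,0,0,0,0],[0,0,0,0,0,0,0]]' && python3 -c "
from cell import arm
print(arm.close_job())"
```

```text
time: 17.12
position: [0.6592, 0.0977, 0.1677]
tcp_rot: [[-0.477, -0.879, 0.001], [-0.879, 0.477, 0.001], [-0.001, -0.0, -1.0]]
force: [3.5, 2.3, 5.5]
grip_width: 0.003
gripper_force: 2.7
the job is handed in; nothing more can be done
None
```

The job is handed in: the cup was lifted off the rail and released upright on the tray under the spout. The lever is then held at what I measure as the third notch (fingertips 168 mm above the counter, pushing with about 5.5 N), at 17.1 s on the clock; the judging result was not shown.

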